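# Clear the primer jar and draw out the paint tray

### The arm

A 7-joint arm with a two-finger parallel gripper is mounted at the origin on the work surface. World frame = base frame: x ahead of the robot, y to its left, z up, the work surface at z = 0. Lengths are in mm, angles in rad, forces in N, time in s.
With the tool pointing down it reaches from about 400 to 875 mm from the base axis. Payload 6.5 kg.
Tool frame: the origin (TCP) lies on the mounting face of the last link; the fingertips stand 173 mm ahead of it and the grasp point (between the pads) lies 155 mm ahead of it (manip.grip_point_offset is the z of the grasp point in the tool frame, in mm); z points along the fingers, y is the line along which they close (so a half turn about z gives the same grasp; the last joint's range is limited). The gripper opens to 85 mm and grips with 20 to 120 N. Pads are 22 mm wide; open, the fingers measure 114 mm over their backs; the gripper's body (76 mm by 85 mm) begins 54 mm behind the grasp point. The pads swing forward as they close: fully open they stand 13 mm farther back than shut.
Start: joints at [1.2, 0.536, -0.004, 1.538, 0.003, 1.067, -0.071], TCP at [195.067, -620.031, 404.69] pointing down, gripper open.
Joint ranges: [-2.7, 2.7], [-0.37, 2.16], [-1.27, 1.26], [0.24, 2.4], [-1.31, 4.45], [0.19, 1.91], [-2.76, 2.76]. Speed limits (rad/s): [2.39, 2.39, 3.14, 3.14, 3.14, 3.14, 3.14].

### API

Orientations are given as [roll, pitch, yaw] about the fixed x, y, z axes, in that order (R = Rz(yaw) Ry(pitch) Rx(roll)).
In Python, from cell import manip gives the robot as it stands.
- The arm moves only by the tool send_rows, never from a script. Its argument "moves" is a list of rows, each an object of numbers: "dx", "dy", "dz": the shift along the tool's x, y, z in units of 50 cm (1.0 is 50 cm); "roll": the turn about the tool's z in units of 360 degrees (1.0 is 360 degrees); "gripper": the closure, from 0 (fully open) to 1 (shut). A call has 1 to 5 rows; each row is the pose to reach, as a shift and turn from the pose commanded when the call began, along the tool's axes at that moment, turning the shorter way round; what a row does not reach only later rows make up. A row lasts 1/12 s, in which the tool goes at most 41.7 mm and 7.16 degrees, less where a joint would pass 70% of its speed; a pose out of reach is approached as far as the arm can. A call with a number of a shift or a turn outside -1 to 1 is refused whole. A call with a gripper value outside its range is refused whole. The fingers move at their own pace and stop on an object; "newtons" is the grip in N (left out, the last holds). Time passes only in rows, so rows that repeat a pose let the fingers close. It gives the time, the measured TCP pose, the force, the opening and the grip force at its end, in the units of the state.
- manip.read_state(): the state, without advancing time (a new reading comes with each control period).
- manip.read_camera(name): name is "scene" or "top" or "wrist"; returns the picture (384x512x3 uint8, red, green, blue); there is no depth.
- manip.calibration(name): a dict with "K" (3x3 intrinsics, pixels), "k1" (the pictures are not rectified: a ray, as slopes to the right and down, at radius r is drawn at 1 + k1 r^2 times it, then the intrinsics apply), "world_from_camera" (4x4, takes a point from camera to world coordinates). Camera axes: x right, y up, looking along -z (the intrinsics and any distortion apply to the point x, -y, -z); pixel columns grow to the right and rows downward; lengths in mm; the calibration is good to about 2 mm. A picture is of the moment at which its call begins: read the wrist's pose just before it. calibration takes no time and is no camera call; for the wrist camera it gives the pose at the moment of the call.
- manip.sign_off(): hands the job in; it is judged then, once.
Trained networks look in the newest picture that a camera, given by its name, has taken for a name from the list of things; names that differ only in an ending like _2 or _b are one class to them, and where a whole thing is asked for, a point or a joint stands for the part that bears it (a point fixed in the world has none). Each returns a list of dicts, best first, with "confidence" (0 to 1); they miss things now and then, are a little off and sometimes report something else, mostly with a low value. They report only what shows in the picture. A call takes as long as a camera call. They do not tell look-alikes from the thing itself.
- manip.masks_of(thing, camera): "mask" (384x512 bool, what is visible of it) and "bbox" ([left, top, right, bottom] as shares, 0 to 1, of the picture: columns of its width, rows of its height, round what is visible of it).
- manip.tip_of(thing, camera): "point" ([column, row] as shares, 0 to 1, of the picture: columns of its width, rows of its height: a listed point, or the origin of a listed thing).
The state is a dict: "time": time; "joints": joint angles; "qvel": joint speeds; "joint_torque": joint torques, N m; "tool_pos": TCP position; "orientation": TCP orientation; "force": force on the tool from outside, world axes, zero at the start; "moment": the same for the moment, N m; "gripper_width": finger opening in mm; "finger_force": force on a finger pad.
Only numpy, scipy, OpenCV 4.12 (cv2) and the standard library are available. Lean on these libraries where they do the work, as an engineer would, in place of code of your own. Each camera call takes 0.05 s, during which the arm holds its last target. There are 200 camera calls.

### The job

Open the wider of the two wooden tray units so that the paint pots in it can be reached: with the fingers, push the lidded jar that stands in front of it aside over the table until it is out of the tray's way, then hook a fingertip behind the tray's front board and draw the tray gently out along its runners as far as it goes. Do not pinch or lift anything, and do not run the tray into the jar. The jar and the pots stay standing, and the other tray and the other things stay where they are.

Things in the scene. Friction and masses are not known exactly. Their poses are not given: they have to be found in the camera images.
- wide: the wider tray unit, fixed: low wooden housing 160 mm wide (y), 190 deep (x), 78 high, open at the front. Origin: centre of its underside, on the table; x from its front to its back (away from the robot, within 9 degrees), y to the left, z up. Its tray slides out along -x: the front board's outer face is at x = -153 mm when shut, -303 at the stop; the housing's front edge is at x = -95
- wide_tray (a joint): how far the wide tray is drawn out, m: 0 shut, 0.150 at its stop; it starts between 0 and 0.025. It slides stiffly (about 2 N plus 6 N per m/s) and stays where it is left.
- wide_lip (a point): on the wide tray's front board (the lip), moving with the tray: middle of its length and thickness, on its top edge, 52 mm above the table; axes as wide. Board 158 mm long (y), 10 thick (x), 46 high. Even when the tray is shut, an open finger well lies behind it (+x), ahead of the housing: see wide_well
- wide_well (a point): middle of the floor of the empty finger well in the wide tray, moving with it; 13 mm above the table, 29 mm behind (+x of) wide_lip. The well is 48 mm long (x), from the front board to a divider 6 mm thick and 41 mm above the table, and 114 mm wide (y), between tray sides that reach 43 mm above the table
- jar: white jar with a paper label and a black screw lid, 72 mm in diameter, 70 high, 0.2 to 0.4 kg, loose on the table in front of the wide tray, its side 20 to 100 mm ahead of the front board. Origin: centre of its underside. It slides when pushed low down. Out of the way: wholly clear of the strip, as wide as the tray front, that the tray sweeps
- narrow: the narrower tray unit, left or right of the wide one, fixed, built alike but 110 mm wide; its tray holds brushes. Origin and axes as wide. Its tray starts 0 to 20 mm out and stays as it is
- narrow_lip (a point): the same point as wide_lip on the narrow tray's front board (108 mm long, 10 mm thick, top edge 52 mm above the table).
- bottle: small amber bottle with a black cap, 28 mm in diameter, 70 mm high, standing between the two units; origin at the centre of its underside. Stays where it is.
- palette: round white palette, 180 mm in diameter, 8 mm thick, with dabs of dried paint, on the left of the table; origin at the centre of its underside. Stays where it is.
- cup: black drinking cup, 80 mm in diameter at the rim, 95 mm high, on the right of the table; origin at the centre of its underside. Stays where it is.
- brush: paint brush 190 mm long lying on the left of the table, near the robot. Stays where it is.
- tape: roll of paper tape, 72 mm in diameter, 24 mm high, lying on the wide unit's top (78 mm above the table) about its middle; origin at the centre of its underside. Stays where it is.
- shelf_pot: a paint pot like the others, 34 mm in diameter, 40 mm high, standing on the narrow unit's top (78 mm above the table); origin at the centre of its underside. Stays where it is.
- pot1: textile-paint pot, 34 mm in diameter and 40 mm high with a white screw cap, standing loose in the wide tray behind the divider; origin at the centre of its underside. It stays standing in the tray.
- pot2: textile-paint pot, 34 mm in diameter and 40 mm high with a white screw cap, standing loose in the wide tray behind the divider; origin at the centre of its underside. It stays standing in the tray.
- pot3: textile-paint pot, 34 mm in diameter and 40 mm high with a white screw cap, standing loose in the wide tray behind the divider; origin at the centre of its underside. It stays standing in the tray.
- pot4: textile-paint pot, 34 mm in diameter and 40 mm high with a white screw cap, standing loose in the wide tray behind the divider; origin at the centre of its underside. It stays standing in the tray.
Mind the look-alikes: they are no part of the job. What is shaped like the jar but orange or red is not meant.

How it is judged (in metres and radians):
On the way, in this order (a step that is already met when the one before it is completed fails the run):
1. the jar has been pushed out of the wide tray's way and stands still, the tray not yet drawn ((y of jar in the frame of wide above 0.118 m or y of jar in the frame of wide below -0.118 m or x of jar in the frame of wide below -0.343 m) and linear speed of jar below 0.02 m/s and angle between jar's own z axis and vertical below 0.15 rad and value of joint wide_tray below 0.05 m), for 0.2 s.
2. a finger is hooked behind the wide tray's front board, below its top edge, and draws the tray (contact force between the fingers and wide above 0.3 N and z of the grasp point in the frame of wide_lip below 0.018 m and x of the grasp point in the frame of wide_lip between -0.08 and 0.08 m and value of joint wide_tray between 0.06 and 0.13 m), for 0.05 s.
3. the wide tray is out at its stop (value of joint wide_tray above 0.14 m), for 0.2 s.
At the end, for the whole second after the job is handed in: wide tray within 10 mm of its stop, at rest; jar upright, at rest on the table, its axis over 118 mm to either side of the wide unit's centre line (or over 343 mm ahead of its origin); four pots upright on the tray floor; narrow tray within 10 mm, other things within 20 mm of their starts (value of joint wide_tray above 0.14 m and velocity of joint wide_tray between -0.01 and 0.01 m/s and (y of jar in the frame of wide above 0.118 m or y of jar in the frame of wide below -0.118 m or x of jar in the frame of wide below -0.343 m) and linear speed of jar below 0.01 m/s and angle between jar's own z axis and vertical below 0.1 rad and height (world z) of jar between -0.005 and 0.005 m and angle between each of pot1, pot2, pot3, pot4's own z axis and vertical below 0.2 rad and height (world z) of pot1 between 0.008 and 0.022 m and linear speed of each of pot1, pot2, pot3, pot4 below 0.02 m/s and height (world z) of pot2 between 0.008 and 0.022 m and height (world z) of pot3 between 0.008 and 0.022 m and height (world z) of pot4 between 0.008 and 0.022 m and distance of each of bottle, palette, cup, brush, tape, shelf_pot from where it was at the start of the episode below 0.02 m and distance of narrow_lip from where it was at the start of the episode below 0.01 m); the robot touches nothing.
It fails at once if the jar tips by more than 20 degrees or rises more than 10 mm, or a pot in the tray tips by more than 30 degrees or rises more than 13 mm (angle between jar's own z axis and vertical above 0.35 rad or height (world z) of jar above 0.01 m or angle between any of pot1, pot2, pot3, pot4's own z axis and vertical above 0.5 rad or height (world z) of any of pot1, pot2, pot3, pot4 above 0.026 m).
It fails at once if the jar or the wide tray's front board is taken between the fingers ((horizontal distance between the grasp point and jar below 0.02 m and height (world z) of the grasp point below 0.082 m and contact force between the fingers and jar above 1 N) or (x of the grasp point in the frame of wide_lip between -0.006 and 0.006 m and z of the grasp point in the frame of wide_lip below 0.01 m and y of the grasp point in the frame of wide_lip between -0.085 and 0.085 m and contact force between the fingers and wide above 1 N)).
It fails at once if the wide tray or its housing is driven against the jar with more than 3 N (contact force between jar and wide above 3 N).
It fails at once if the wide tray is yanked or slammed (faster than 0.35 m/s) (velocity of joint wide_tray above 0.35 m/s).
It fails at once if the narrow tray is moved by more than 15 mm, or another thing on the table or on the units by more than 30 mm (distance of narrow_lip from where it was at the start of the episode above 0.015 m or distance of any of bottle, palette, cup, brush, tape, shelf_pot from where it was at the start of the episode above 0.03 m).
It also fails if it takes over 53 s, if anything falls off the work surface, if the arm or the gripper's body presses on something with over 40 N, if the wrist force passes 120 N, or if a joint passes its speed limit or range.

## Working session

There is one attempt and no reset: what is moved stays moved. The work goes in short steps, Python scripts to look and compute and a tool call to move; the robot and the scene stay as the last step left them, time stands still between calls to the robot, and variables do not carry over. Pictures are saved under pics/ and viewed, at most 10 in all, crops included, and the job is handed in when it is done.

Besides the shell and the picture viewer there is one more tool, called after "Emit:" in YAML: its name, and indented under it one key for each argument. send_rows: Moves the arm, as the interface text tells. Shifts and turns lie within -1 to 1; 1 stands for 50 cm of shift or 360 degrees of turn. Its arguments: {"type":"object","properties":{"moves":{"type":"array","items":{"type":"object","properties":{"dx":{"type":"number","minimum":-1,"maximum":1},"dy":{"type":"number","minimum":-1,"maximum":1},"dz":{"type":"number","minimum":-1,"maximum":1},"roll":{"type":"number","minimum":-1,"maximum":1},"gripper":{"type":"number"}}}},"newtons":{"type":"number"}},"required":["moves"]}

```bash
mkdir -p pics; cat > h.py <<'E'
import numpy as np, cv2
from cell import manip
def ray(cam,uv,cal=None):
    c=cal or manip.calibration(cam); K=np.array(c["K"]);T=np.array(c["world_from_camera"])
    d=np.array([(uv[0]-K[0,2])/K[0,0],(uv[1]-K[1,2])/K[1,1]]); s=d.copy()
    for _ in range(30): s=d/(1+c["k1"]*(s@s))
    return T[:3,3],T[:3,:3]@np.array([s[0],-s[1],-1.])
def at(cam,uv,z,cal=None):
    o,d=ray(cam,uv,cal); return o+d*(z-o[2])/d[2]
def tip(t,cam,z,n=2):
    r=[]
    for q in manip.tip_of(t,cam)[:n]:
        uv=np.array(q["point"])*[512,384]; r.append((round(q["confidence"],2),uv.round(),at(cam,uv,z)[:2].round(1)))
    return r
def save(cam,name,crop=None,f=1):
    im=manip.read_camera(cam)[:,:,::-1]
    if crop: im=im[crop[1]:crop[3],crop[0]:crop[2]]
    cv2.imwrite("pics/"+name,cv2.resize(im,None,fx=f,fy=f,interpolation=cv2.INTER_CUBIC))
E
python3 - <<'E'
from h import *
save("top","t1.png",None,1.5); save("scene","s1.png",None,1.5)
s=manip.read_state();print(s["tool_pos"],s["orientation"],s["time"])
for t,z in [("wide_lip",52),("wide_well",13),("jar",0),("wide",0),("narrow_lip",52),("narrow",0),("bottle",0),("tape",78),("cup",0)]:
    for c in ["top","scene"]: print(t,c,tip(t,c,z,3))
E
```

```text
[ 194.98340224 -619.76631599  403.91393577] [-3.14006054e+00  1.16509296e-04  3.04867595e-01] 0.1
wide_lip top [(0.65, array([308., 179.]), array([ 589.4, -165.6]))]
wide_lip scene [(0.92, array([210., 194.]), array([ 583.6, -150.3]))]
wide_well top [(0.96, array([304., 172.]), array([ 618.9, -162.1]))]
wide_well scene [(0.89, array([207., 206.]), array([ 598.9, -160.7]))]
jar top [(0.88, array([308., 216.]), array([ 483.3, -167.8])), (0.74, array([267., 253.]), array([368.3, -38.2])), (0.61, array([259., 205.]), array([519.6, -14.8]))]
jar scene [(0.95, array([251., 198.]), array([523.5, -17.2])), (0.85, array([213., 190.]), array([ 481.5, -160.6])), (0.81, array([247., 175.]), array([363. , -44.6]))]
wide top [(0.95, array([299., 129.]), array([ 767.9, -152.2])), (0.22, array([196., 126.]), array([786.6, 186.9]))]
wide scene [(0.7, array([203., 238.]), array([ 749.1, -148. ]))]
narrow_lip top [(0.97, array([205., 172.]), array([617.6, 147.7]))]
narrow_lip scene [(0.52, array([299., 202.]), array([610.3, 148.6]))]
narrow top [(0.88, array([204., 134.]), array([759.7, 160.5])), (0.49, array([299., 118.]), array([ 807.4, -153.8]))]
narrow scene [(0.96, array([304., 245.]), array([757.7, 161.9]))]
bottle top [(0.6, array([256., 157.]), array([677.4,  -9.4]))]
bottle scene [(0.56, array([253., 225.]), array([672.8,   2.5]))]
tape top [(0.81, array([297., 121.]), array([ 768., -137.]))]
tape scene [(0.86, array([203., 218.]), array([ 750.1, -142.1]))]
cup top [(0.59, array([407., 213.]), array([ 484.1, -478.1]))]
cup scene [(0.75, array([130., 189.]), array([ 500.8, -464.5])), (0.25, array([299., 207.]), array([561.5, 152.8]))]
```

View pics/t1.png

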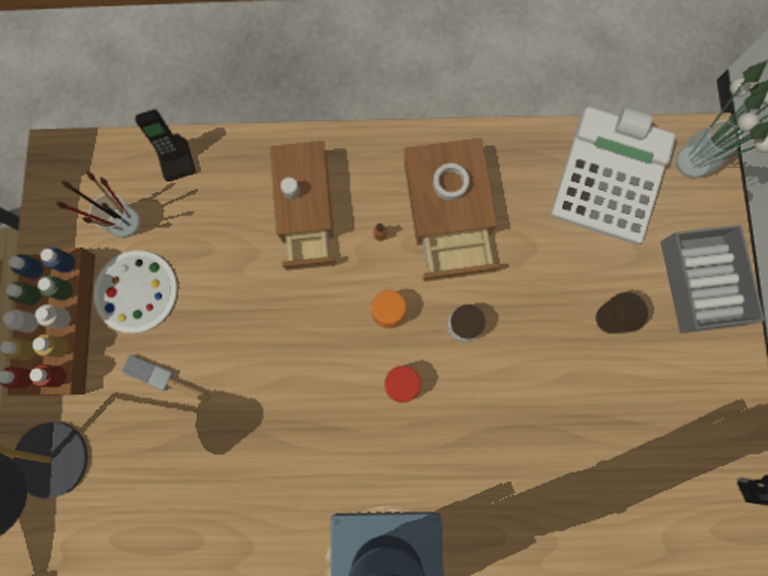

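View pics/s1.png

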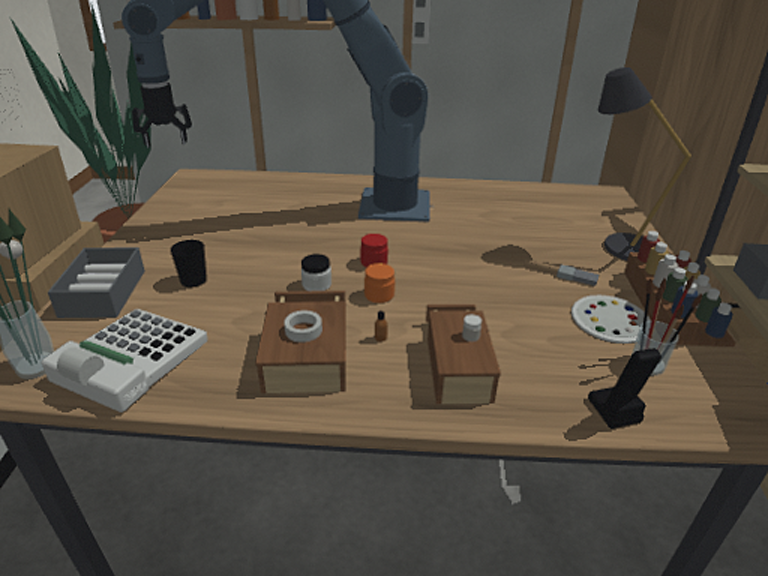

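The meant jar is the black-lidded one at top-view pixel (467,322) of the 768-wide picture. The orange jar at (388,308) and the red one at (402,384) are look-alikes, because only the first is white with a black lid and stands in front of the wide unit at (450,200). The narrow unit is at (300,195) and the bottle at (380,231). The cup at (622,313) is on the right, so I'll push the jar right (-y).

Emit:
send_rows:
  moves:
    - {"dx": 0.738,"dy": -0.711,"roll": -0.2}
    - {"dx": 0.738,"dy": -0.711,"roll": -0.2}
    - {"dx": 0.738,"dy": -0.711,"roll": -0.2}
    - {"dx": 0.738,"dy": -0.711,"roll": -0.2}
    - {"dx": 0.738,"dy": -0.711,"roll": -0.2}

```text
invalid input at $.moves[0]: expected keys dx, dy, dz, roll, gripper
```

```bash
cat >> h.py <<'E'
def go(x,y,z,yaw):
    "world TCP goal (mm, rad) -> dx dy dz roll"
    s=manip.read_state(); p=s["tool_pos"]; w=s["orientation"][2]; c,n=np.cos(w),np.sin(w); a,b=x-p[0],y-p[1]
    print("now",np.round(p,1),round(w,3),"t",s["time"],"F",np.round(s["force"],1),"w",round(s["gripper_width"],1))
    print("go dx %.3f dy %.3f dz %.3f roll %.3f"%((a*c+b*n)/500,(a*n-b*c)/500,(p[2]-z)/500,-((yaw-w+np.pi)%(2*np.pi)-np.pi)/2/np.pi))
E
python3 -c "
from h import *
go(440,-170,404,1.571)"
```

```text
now [ 195.1 -620.   404.7] 0.305 t 1.0 F [ 0.3  0.4 -0.3] w 85.7
go dx 0.737 dy -0.712 dz 0.001 roll -0.202
```

```bash
python3 -c "
from h import *
save('top','c1.png',(230,130,370,270),4)"
```

```text
(no output)
```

View pics/c1.png

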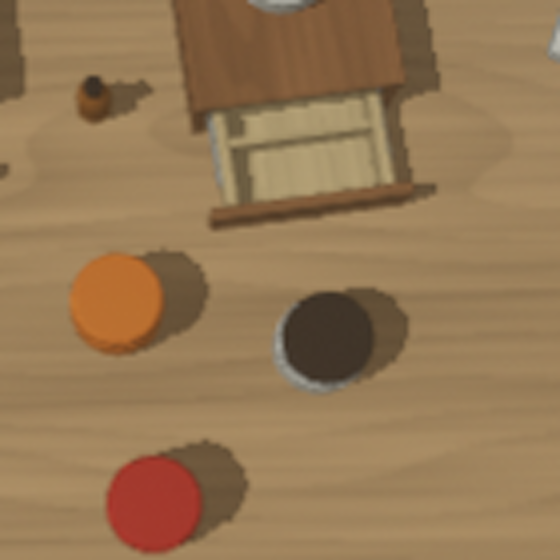

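The enlarged crop confirms it: the black-lidded white jar is at crop (328,338), in front of the wide tray's board, which runs from (212,218) to (413,190). The orange (117,302) and red (155,503) look-alikes must stay untouched.

Emit:
send_rows:
  moves:
    - {"dx": 0.738,"dy": -0.711,"dz": 0,"roll": -0.2,"gripper": 0.4}
    - {"dx": 0.738,"dy": -0.711,"dz": 0,"roll": -0.2,"gripper": 0.4}
    - {"dx": 0.738,"dy": -0.711,"dz": 0,"roll": -0.2,"gripper": 0.4}
    - {"dx": 0.738,"dy": -0.711,"dz": 0,"roll": -0.2,"gripper": 0.4}
    - {"dx": 0.738,"dy": -0.711,"dz": 0,"roll": -0.2,"gripper": 0.4}

```text
time: 1.47
tool_pos: [295.4, -435.3, 404.9]
orientation: [3.141, 0.0, 0.936]
force: [0.6, 0.6, -0.3]
gripper_width: 51.3
finger_force: 0.0
```

```bash
python3 -c "
from h import *
go(440,-170,404,1.571)"
```

```text
now [ 295.4 -435.3  404.9] 0.936 t 1.4667 F [ 0.6  0.6 -0.3] w 51.3
go dx 0.599 dy -0.082 dz 0.002 roll -0.101
```

Emit:
send_rows:
  moves:
    - {"dx": 0.6,"dy": -0.08,"dz": 0,"roll": -0.1,"gripper": 0.4}
    - {"dx": 0.6,"dy": -0.08,"dz": 0,"roll": -0.1,"gripper": 0.4}
    - {"dx": 0.6,"dy": -0.08,"dz": 0,"roll": -0.1,"gripper": 0.4}
    - {"dx": 0.6,"dy": -0.08,"dz": 0,"roll": -0.1,"gripper": 0.4}
    - {"dx": 0.6,"dy": -0.08,"dz": 0,"roll": -0.1,"gripper": 0.4}

```text
time: 1.88
tool_pos: [396.7, -253.3, 405.1]
orientation: [3.141, 0.001, 1.561]
force: [0.2, -0.8, -0.3]
gripper_width: 51.2
finger_force: 0.0
```

```bash
python3 -c "
from h import *
go(460,-80,380,1.571)"
```

```text
now [ 396.7 -253.3  405.1] 1.561 t 1.8833 F [ 0.2 -0.8 -0.3] w 51.2
go dx 0.348 dy 0.123 dz 0.050 roll -0.002
```

Emit:
send_rows:
  moves:
    - {"dx": 0.34,"dy": 0.12,"dz": 0,"roll": 0,"gripper": 0.4}
    - {"dx": 0.34,"dy": 0.12,"dz": 0,"roll": 0,"gripper": 0.4}
    - {"dx": 0.34,"dy": 0.12,"dz": 0,"roll": 0,"gripper": 0.4}
    - {"dx": 0.34,"dy": 0.12,"dz": 0,"roll": 0,"gripper": 0.4}
    - {"dx": 0.34,"dy": 0.12,"dz": 0,"roll": 0,"gripper": 0.4}

```text
time: 2.3
tool_pos: [460.4, -80.0, 405.4]
orientation: [3.139, -0.002, 1.562]
force: [0.2, -0.3, -0.5]
gripper_width: 51.4
finger_force: 0.0
```

```bash
python3 - <<'E'
from h import *
save("wrist","w1.png",None,1.5)
for t,z in [("wide_lip",52),("wide_well",13),("jar",0),("wide",0)]: print(t,tip(t,"wrist",z,3))
go(483,-92,190,1.571)
print(np.array(manip.calibration("wrist")["world_from_camera"]).round(2))
E
```

```text
wide_lip [(0.87, array([370., 244.]), array([ 584.3, -169.7]))]
wide_well [(0.77, array([382., 230.]), array([ 610.8, -173.2]))]
jar [(0.76, array([277., 228.]), array([ 479.4, -175.6])), (0.73, array([178., 128.]), array([362.2, -46.9])), (0.56, array([300., 107.]), array([506.1, -24.6]))]
wide [(0.77, array([493., 208.]), array([ 753.8, -154.5]))]
now [458.6 -87.4 404.6] 1.553 t 2.55 F [-0.5 -0.6  0.4] w 51.4
go dx -0.008 dy 0.049 dz 0.429 roll -0.003
[[ 1.0000e+00  2.0000e-02  1.0000e-02  4.6016e+02]
 [-2.0000e-02  9.6000e-01  2.8000e-01 -1.5240e+01]
 [-0.0000e+00 -2.8000e-01  9.6000e-01  3.7519e+02]
 [ 0.0000e+00  0.0000e+00  0.0000e+00  1.0000e+00]]
```

View pics/w1.png

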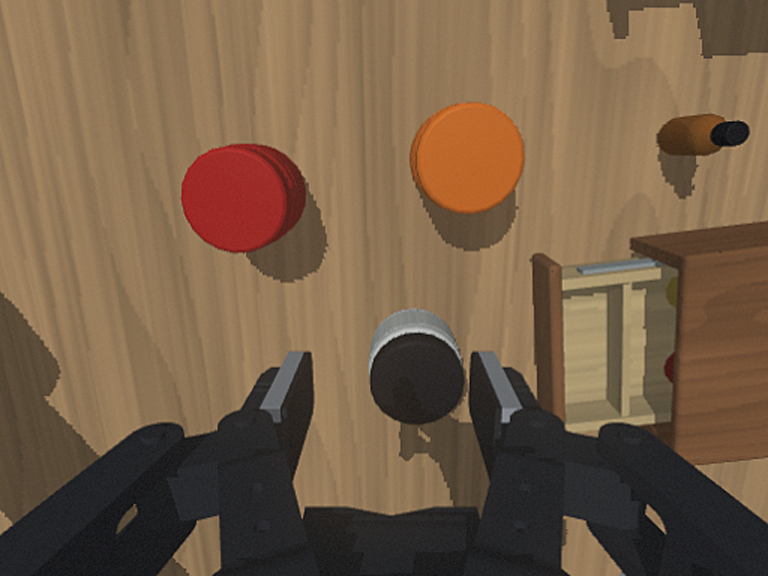

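The wrist view shows the black lid at (417,378), orange jar at (467,157), red at (240,198), the board's left end at (547,258), and the finger well beyond it.

```bash
python3 - <<'E'
from h import *
for n,u,z in [("lid",(417,378),70),("orange",(467,157),70),("boardL_outer",(538,256),52),("boardL_inner",(557,263),52),("board inner low",(566,420),52)]:
    print(n,at("wrist",np.array(u)/1.5,z).round(1))
for n,u in [("tL",(213,216)),("tR",(413,188))]:
    print(n,at("top",np.array(u)/4+[230,130],52).round(1))
for n,u in [("lid",(328,338)),("or",(117,302))]:
    print(n,at("top",np.array(u)/4+[230,130],70).round(1))
go(481,-88,300,1.571)
E
```

```text
lid [ 476.  -174.6   70. ]
orange [507.7 -21.9  70. ]
boardL_outer [562.4 -90.5  52. ]
boardL_inner [576.2 -95.8  52. ]
board inner low [ 593.7 -222.7   52. ]
tL [574.6 -91.   52. ]
tR [ 593.4 -244.6   52. ]
lid [ 476.9 -171.8   70. ]
or [507.  -16.3  70. ]
now [458.6 -87.4 404.6] 1.553 t 2.55 F [-0.5 -0.6  0.4] w 51.4
go dx -0.000 dy 0.045 dz 0.209 roll -0.003
```

Emit:
send_rows:
  moves:
    - {"dx": -0.018,"dy": 0.039,"dz": 0,"roll": -0.003,"gripper": 0.4}
    - {"dx": -0.018,"dy": 0.039,"dz": 0.08,"roll": -0.003,"gripper": 0.4}
    - {"dx": -0.018,"dy": 0.039,"dz": 0.16,"roll": -0.003,"gripper": 0.4}
    - {"dx": -0.018,"dy": 0.039,"dz": 0.24,"roll": -0.003,"gripper": 0.4}
    - {"dx": -0.018,"dy": 0.039,"dz": 0.24,"roll": -0.003,"gripper": 0.4}

```text
time: 2.97
tool_pos: [474.6, -97.2, 278.5]
orientation: [-3.129, -0.002, 1.571]
force: [-2.0, 0.1, -0.0]
gripper_width: 51.3
finger_force: 0.0
```

```bash
python3 - <<'E'
from h import *
save("wrist","w2.png",None,1.2)
go(478,-97,183,1.571)
E
```

```text
now [476.1 -96.9 281.9] 1.571 t 3.0167 F [-0.1 -0.3  0.7] w 51.0
go dx -0.000 dy 0.004 dz 0.198 roll 0.000
```

View pics/w2.png

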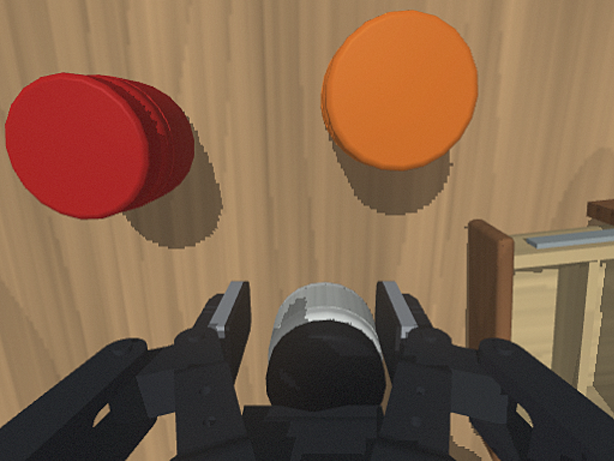

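Fingertips at about (232,310) and (400,310) straddle the jar line. The jar lid at (326,368) is centred between them, and the orange jar (400,90) is clear behind.

```bash
python3 - <<'E'
from h import *
print(at("wrist",np.array((326,370))/1.2,70).round(1),at("wrist",np.array((325,284))/1.2,55).round(1),at("wrist",np.array((400,169))/1.2,66).round(1))
E
```

```text
[ 482.2 -162.    70. ] [ 481.6 -115.5   55. ] [517.7 -48.5  66. ]
```

Emit:
send_rows:
  moves:
    - {"dx": 0,"dy": 0.004,"dz": 0.07,"roll": 0,"gripper": 0.4}
    - {"dx": 0,"dy": 0.004,"dz": 0.13,"roll": 0,"gripper": 0.4}
    - {"dx": 0,"dy": 0.004,"dz": 0.17,"roll": 0,"gripper": 0.4}
    - {"dx": 0,"dy": 0.004,"dz": 0.195,"roll": 0,"gripper": 0.4}
    - {"dx": 0,"dy": 0.004,"dz": 0.195,"roll": 0,"gripper": 0.4}

```text
time: 3.43
tool_pos: [480.6, -96.5, 187.5]
orientation: [-3.141, 0.001, 1.572]
force: [-0.6, -0.7, -0.1]
gripper_width: 51.3
finger_force: 0.0
```

Emit:
send_rows:
  moves:
    - {"dx": -0.02,"dy": 0,"dz": 0.008,"roll": 0,"gripper": 0.4}
    - {"dx": -0.04,"dy": 0,"dz": 0.008,"roll": 0,"gripper": 0.4}
    - {"dx": -0.055,"dy": 0,"dz": 0.008,"roll": 0,"gripper": 0.4}
    - {"dx": -0.07,"dy": 0,"dz": 0.008,"roll": 0,"gripper": 0.4}
    - {"dx": -0.085,"dy": 0,"dz": 0.008,"roll": 0,"gripper": 0.4}

```text
time: 3.85
tool_pos: [480.3, -139.1, 184.0]
orientation: [3.141, 0.0, 1.572]
force: [-2.1, 4.0, 3.9]
gripper_width: 51.1
finger_force: 0.5
```

Emit:
send_rows:
  moves:
    - {"dx": -0.016,"dy": 0,"dz": 0,"roll": 0,"gripper": 0.4}
    - {"dx": -0.032,"dy": 0,"dz": 0,"roll": 0,"gripper": 0.4}
    - {"dx": -0.048,"dy": 0,"dz": 0,"roll": 0,"gripper": 0.4}
    - {"dx": -0.064,"dy": 0,"dz": 0,"roll": 0,"gripper": 0.4}
    - {"dx": -0.08,"dy": 0,"dz": 0,"roll": 0,"gripper": 0.4}

```text
time: 4.27
tool_pos: [481.1, -177.7, 183.6]
orientation: [3.14, -0.001, 1.575]
force: [-0.5, 4.9, 4.9]
gripper_width: 51.2
finger_force: 0.6
```

```bash
python3 - <<'E'
from h import *
manip.read_camera("top");manip.read_camera("scene")
print(tip("jar","top",0,3),tip("jar","scene",0,3)); go(480,-295,183,1.571)
E
```

```text
[(0.75, array([263., 252.]), array([374. , -26.8])), (0.72, array([258., 208.]), array([509.4, -12.7]))] [(0.84, array([250., 201.]), array([538.8, -17.7])), (0.82, array([246., 176.]), array([369.3, -45.3])), (0.72, array([200., 187.]), array([ 466.8, -211.8]))]
now [ 480.6 -178.5  183.2] 1.573 t 4.4667 F [0.6 1.  1.5] w 51.0
go dx -0.233 dy -0.002 dz 0.000 roll 0.000
```

Emit:
send_rows:
  moves:
    - {"dx": -0.016,"dy": 0,"dz": 0,"roll": 0,"gripper": 0.4}
    - {"dx": -0.032,"dy": 0,"dz": 0,"roll": 0,"gripper": 0.4}
    - {"dx": -0.048,"dy": 0,"dz": 0,"roll": 0,"gripper": 0.4}
    - {"dx": -0.064,"dy": 0,"dz": 0,"roll": 0,"gripper": 0.4}
    - {"dx": -0.08,"dy": 0,"dz": 0,"roll": 0,"gripper": 0.4}

```text
time: 4.88
tool_pos: [480.5, -218.8, 183.1]
orientation: [-3.141, -0.0, 1.573]
force: [-0.6, 2.9, 1.0]
gripper_width: 51.5
finger_force: 0.5
```

Emit:
send_rows:
  moves:
    - {"dx": -0.016,"dy": 0,"dz": 0,"roll": 0,"gripper": 0.4}
    - {"dx": -0.032,"dy": 0,"dz": 0,"roll": 0,"gripper": 0.4}
    - {"dx": -0.048,"dy": 0,"dz": 0,"roll": 0,"gripper": 0.4}
    - {"dx": -0.064,"dy": 0,"dz": 0,"roll": 0,"gripper": 0.4}
    - {"dx": -0.08,"dy": 0,"dz": 0,"roll": 0,"gripper": 0.4}

```text
time: 5.3
tool_pos: [480.6, -258.7, 183.1]
orientation: [-3.141, -0.0, 1.574]
force: [0.0, 3.1, 2.3]
gripper_width: 51.5
finger_force: 0.5
```

Emit:
send_rows:
  moves:
    - {"dx": -0.016,"dy": 0,"dz": 0,"roll": 0,"gripper": 0.4}
    - {"dx": -0.032,"dy": 0,"dz": 0,"roll": 0,"gripper": 0.4}
    - {"dx": -0.046,"dy": 0,"dz": 0,"roll": 0,"gripper": 0.4}
    - {"dx": -0.058,"dy": 0,"dz": 0,"roll": 0,"gripper": 0.4}
    - {"dx": -0.066,"dy": 0,"dz": 0,"roll": 0,"gripper": 0.4}

```text
time: 5.72
tool_pos: [480.7, -291.9, 183.1]
orientation: [-3.141, 0.0, 1.573]
force: [0.3, 3.3, 1.9]
gripper_width: 51.2
finger_force: 0.5
```

Emit:
send_rows:
  moves:
    - {"dx": 0.02,"dy": 0,"dz": 0,"roll": 0,"gripper": 0.4}
    - {"dx": 0.06,"dy": 0,"dz": -0.02,"roll": 0,"gripper": 0.6}
    - {"dx": 0.08,"dy": 0,"dz": -0.08,"roll": 0,"gripper": 1}
    - {"dx": 0.08,"dy": 0,"dz": -0.16,"roll": 0,"gripper": 1}
    - {"dx": 0.08,"dy": 0,"dz": -0.24,"roll": 0,"gripper": 1}

```text
time: 6.13
tool_pos: [480.2, -249.2, 303.7]
orientation: [-3.139, -0.001, 1.576]
force: [1.5, -0.7, -0.3]
gripper_width: 2.8
finger_force: 0.0
```

```bash
python3 - <<'E'
from h import *
save("scene","s2.png",(100,90,370,270),2.8)
manip.read_camera("top");manip.read_camera("wrist")
print(tip("jar","top",0,3),tip("jar","scene",0,3),tip("jar","wrist",0,3))
for c in ["top","wrist","scene"]: print(c,tip("wide_lip",c,52,2),tip("wide_well",c,13,2))
go(600,-165,300,1.7)
E
```

```text
[(0.86, array([268., 252.]), array([373.4, -41.3])), (0.58, array([258., 207.]), array([513.2, -12.4])), (0.46, array([360., 214.]), array([ 483.4, -333.1]))] [(0.95, array([250., 199.]), array([526.2, -20.1])), (0.78, array([168., 188.]), array([ 478.9, -328.5])), (0.54, array([246., 176.]), array([370.2, -45.2]))] []
top [(0.57, array([306., 177.]), array([ 595.9, -162.5])), (0.48, array([204., 136.]), array([735.3, 153.3]))] [(0.74, array([304., 170.]), array([ 627.8, -159.7]))]
wrist [(0.96, array([410.,  79.]), array([ 579.1, -165.4]))] [(0.91, array([421.,  79.]), array([ 605.2, -162.9]))]
scene [(0.7, array([207., 195.]), array([ 590.6, -160.9]))] [(0.86, array([207., 209.]), array([ 615.7, -159.2]))]
now [ 480.5 -250.8  302.4] 1.574 t 6.7333 F [-0.1 -0.3 -0.4] w 0.0
go dx 0.171 dy 0.239 dz 0.005 roll -0.020
```

View pics/s2.png

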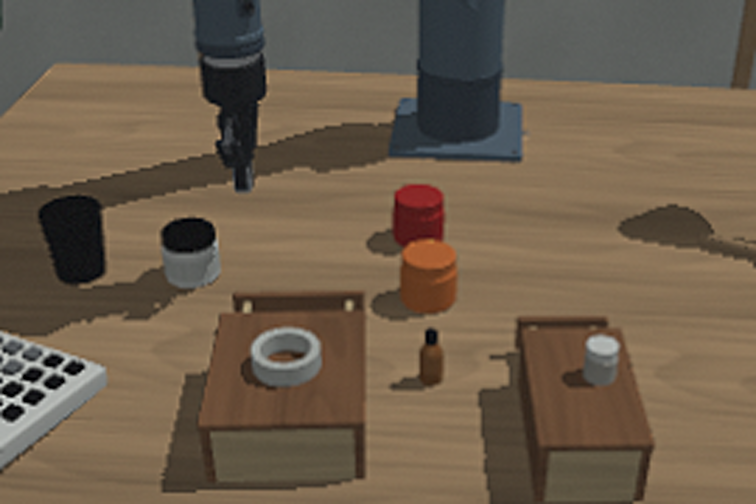

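The jar stands upright at (190,250) in the crop, left of the wide unit as this camera sees it (the robot's right), at about (480,-330) mm and clear of the tray. The cup is untouched, and the wide unit is at (285,370). Next I look at the well from above.

Emit:
send_rows:
  moves:
    - {"dx": 0.1,"dy": 0.08,"dz": 0,"roll": -0.02,"gripper": 1}
    - {"dx": 0.1,"dy": 0.16,"dz": 0,"roll": -0.02,"gripper": 1}
    - {"dx": 0.1,"dy": 0.24,"dz": 0,"roll": -0.02,"gripper": 1}
    - {"dx": 0.1,"dy": 0.24,"dz": 0,"roll": -0.02,"gripper": 1}
    - {"dx": 0.1,"dy": 0.24,"dz": 0,"roll": -0.02,"gripper": 1}

```text
time: 7.15
tool_pos: [603.7, -198.6, 302.9]
orientation: [3.139, -0.001, 1.702]
force: [-0.8, -0.0, 0.1]
gripper_width: 0.2
finger_force: 0.0
```

```bash
python3 - <<'E'
from h import *
save("wrist","w3.png",None,1.5)
print(tip("wide_lip","wrist",52),tip("wide_well","wrist",13))
go(614,-161,300,1.7)
E
```

```text
[(0.78, array([242., 156.]), array([ 582.6, -169.3]))] [(0.83, array([279., 149.]), array([ 610.3, -167.3])), (0.3, array([242., 152.]), array([ 580. , -173.9]))]
now [ 599.4 -201.   302.4] 1.699 t 7.3 F [-0.3 -0.8  0.1] w 0.1
go dx 0.076 dy 0.039 dz 0.005 roll -0.000
```

View pics/w3.png

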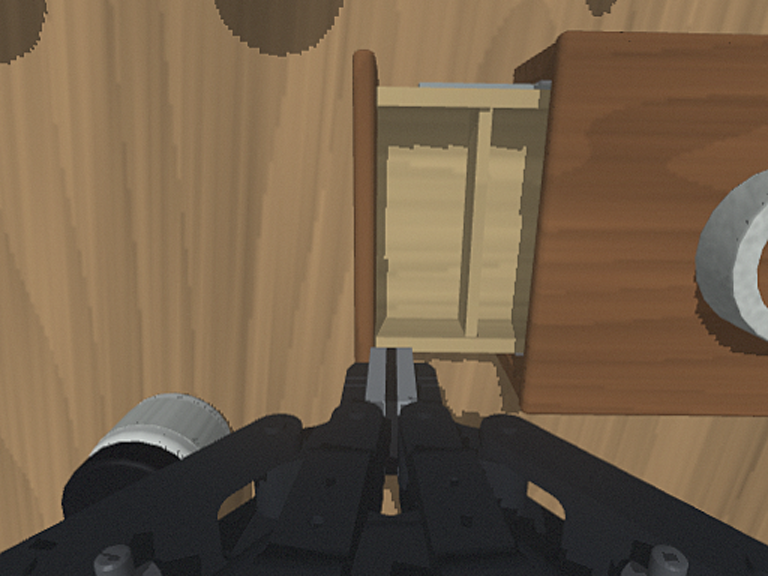

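The view shows the board's inner top edge at column about 377 and the divider's front edge at about (470,220). The well floor lies between them, and the tray sides are at rows 97 and 344. The closed fingertips at (390,360) are parallel to the board.

```bash
python3 - <<'E'
from h import *
for n,u,z in [("bi",(377,100),52),("bi",(375,330),52),("bo",(354,60),52),("bo",(355,355),52),("div",(473,112),41),("div",(468,330),41),("sideL",(425,105),43),("sideR",(420,337),43),("tip",(390,350),127),("flo",(386,220),13)]:
    print(n,at("wrist",np.array(u)/1.5,z).round(1))
E
```

```text
bi [ 581.4 -110.1   52. ]
bi [ 593.3 -217.9   52. ]
bo [569.7 -95.4  52. ]
bo [ 584.7 -232.8   52. ]
div [ 625.8 -108.7   41. ]
div [ 642.3 -216.    41. ]
sideL [ 603.2 -108.7   43. ]
sideR [ 617.4 -222.4   43. ]
tip [ 598.2 -194.4  127. ]
flo [ 592.1 -167.8   13. ]
```

Emit:
send_rows:
  moves:
    - {"dx": 0.069,"dy": 0.031,"dz": 0,"roll": 0,"gripper": 1}
    - {"dx": 0.069,"dy": 0.031,"dz": 0.03,"roll": 0,"gripper": 1}
    - {"dx": 0.069,"dy": 0.031,"dz": 0.07,"roll": 0,"gripper": 1}
    - {"dx": 0.069,"dy": 0.031,"dz": 0.1,"roll": 0,"gripper": 1}
    - {"dx": 0.069,"dy": 0.031,"dz": 0.11,"roll": 0,"gripper": 1}

```text
time: 7.72
tool_pos: [609.2, -165.4, 245.5]
orientation: [-3.136, -0.001, 1.698]
force: [0.0, 0.5, -0.5]
gripper_width: -0.2
finger_force: 0.0
```

```bash
python3 - <<'E'
from h import *
save("wrist","w4.png",(150,0,450,320),1.8)
go(611,-165,197,1.7)
E
```

```text
now [ 609.5 -165.4  245.6] 1.698 t 7.7667 F [-1.  -0.5 -1.2] w -0.1
go dx 0.000 dy 0.003 dz 0.097 roll -0.000
```

View pics/w4.png

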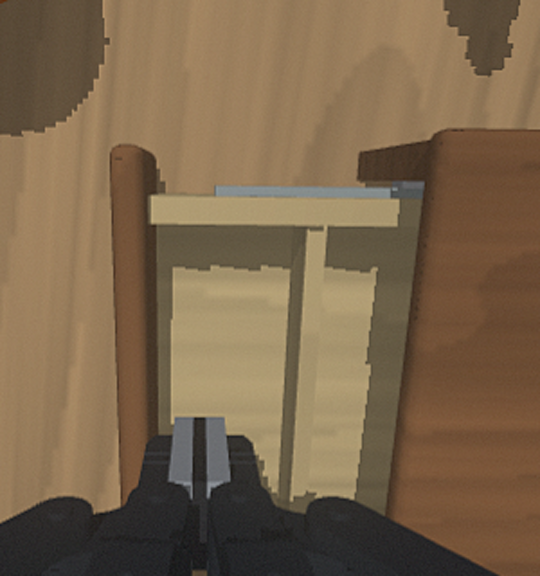

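The fingertips at (200,420) sit left of the well's middle: the board's inner edge is at column 157 and the divider at about 290. I shift 7 mm toward the divider, then descend.

Emit:
send_rows:
  moves:
    - {"dx": 0,"dy": 0.014,"dz": 0,"roll": 0,"gripper": 1}
    - {"dx": 0,"dy": 0.014,"dz": 0.03,"roll": 0,"gripper": 1}
    - {"dx": 0,"dy": 0.014,"dz": 0.06,"roll": 0,"gripper": 1}
    - {"dx": 0,"dy": 0.014,"dz": 0.09,"roll": 0,"gripper": 1}
    - {"dx": 0,"dy": 0.014,"dz": 0.095,"roll": 0,"gripper": 1}

```text
time: 8.18
tool_pos: [616.9, -163.5, 197.2]
orientation: [-3.137, -0.001, 1.699]
force: [-1.3, -0.1, -0.2]
gripper_width: -0.1
finger_force: 0.0
```

Emit:
send_rows:
  moves:
    - {"dx": 0,"dy": -0.01,"dz": 0,"roll": 0,"gripper": 1}
    - {"dx": 0,"dy": -0.02,"dz": 0,"roll": 0,"gripper": 1}
    - {"dx": 0,"dy": -0.03,"dz": 0,"roll": 0,"gripper": 1}
    - {"dx": 0,"dy": -0.04,"dz": 0,"roll": 0,"gripper": 1}
    - {"dx": 0,"dy": -0.052,"dz": 0,"roll": 0,"gripper": 1}

```text
time: 8.6
tool_pos: [592.8, -166.7, 201.5]
orientation: [3.139, 0.0, 1.7]
force: [2.6, 1.6, -0.5]
gripper_width: 0.3
finger_force: 1.2
```

Emit:
send_rows:
  moves:
    - {"dx": 0,"dy": -0.012,"dz": 0,"roll": 0,"gripper": 1}
    - {"dx": 0,"dy": -0.025,"dz": 0,"roll": 0,"gripper": 1}
    - {"dx": 0,"dy": -0.038,"dz": 0,"roll": 0,"gripper": 1}
    - {"dx": 0,"dy": -0.051,"dz": 0,"roll": 0,"gripper": 1}
    - {"dx": 0,"dy": -0.064,"dz": 0,"roll": 0,"gripper": 1}

```text
time: 9.02
tool_pos: [560.4, -170.9, 200.9]
orientation: [3.141, 0.0, 1.699]
force: [3.6, 1.0, 2.2]
gripper_width: 0.1
finger_force: 1.3
```

```bash
python3 - <<'E'
from h import *
go(460,-183,197,1.7)
manip.read_camera("wrist");print(tip("wide_lip","wrist",52),tip("wide_well","wrist",13))
E
```

```text
now [ 560.4 -170.9  200.9] 1.699 t 9.0167 F [3.6 1.  2.2] w 0.1
go dx 0.002 dy -0.202 dz 0.008 roll -0.000
[(0.76, array([217., 271.]), array([ 540.3, -172.9]))] [(0.72, array([276., 233.]), array([ 567.5, -169.2]))]
```

Emit:
send_rows:
  moves:
    - {"dx": 0,"dy": -0.012,"dz": 0,"roll": 0,"gripper": 1}
    - {"dx": 0,"dy": -0.025,"dz": 0,"roll": 0,"gripper": 1}
    - {"dx": 0,"dy": -0.038,"dz": 0,"roll": 0,"gripper": 1}
    - {"dx": 0,"dy": -0.051,"dz": 0,"roll": 0,"gripper": 1}
    - {"dx": 0,"dy": -0.064,"dz": 0,"roll": 0,"gripper": 1}

```text
time: 9.58
tool_pos: [528.5, -175.0, 200.6]
orientation: [-3.142, -0.0, 1.699]
force: [2.4, 1.2, -0.9]
gripper_width: -0.3
finger_force: 1.2
```

Emit:
send_rows:
  moves:
    - {"dx": 0,"dy": -0.012,"dz": 0,"roll": 0,"gripper": 1}
    - {"dx": 0,"dy": -0.025,"dz": 0,"roll": 0,"gripper": 1}
    - {"dx": 0,"dy": -0.038,"dz": 0,"roll": 0,"gripper": 1}
    - {"dx": 0,"dy": -0.051,"dz": 0,"roll": 0,"gripper": 1}
    - {"dx": 0,"dy": -0.064,"dz": 0,"roll": 0,"gripper": 1}

```text
time: 10.0
tool_pos: [496.8, -178.9, 200.7]
orientation: [3.142, -0.0, 1.699]
force: [2.2, 1.5, -0.0]
gripper_width: -0.1
finger_force: 1.2
```

Emit:
send_rows:
  moves:
    - {"dx": 0,"dy": -0.008,"dz": 0,"roll": 0,"gripper": 1}
    - {"dx": 0,"dy": -0.016,"dz": 0,"roll": 0,"gripper": 1}
    - {"dx": 0,"dy": -0.024,"dz": 0,"roll": 0,"gripper": 1}
    - {"dx": 0,"dy": -0.03,"dz": 0,"roll": 0,"gripper": 1}
    - {"dx": 0,"dy": -0.036,"dz": 0,"roll": 0,"gripper": 1}

```text
time: 10.42
tool_pos: [480.6, -181.1, 201.0]
orientation: [3.138, -0.0, 1.7]
force: [10.8, 2.8, -8.4]
gripper_width: 0.5
finger_force: 5.4
```

Emit:
send_rows:
  moves:
    - {"dx": 0,"dy": -0.005,"dz": 0,"roll": 0,"gripper": 1}
    - {"dx": 0,"dy": -0.005,"dz": 0,"roll": 0,"gripper": 1}
    - {"dx": 0,"dy": -0.005,"dz": 0,"roll": 0,"gripper": 1}
    - {"dx": 0,"dy": -0.005,"dz": 0,"roll": 0,"gripper": 1}

```text
time: 10.75
tool_pos: [480.0, -181.3, 201.4]
orientation: [3.133, 0.0, 1.701]
force: [11.4, 1.8, -7.0]
gripper_width: -0.2
finger_force: 5.4
```

Emit:
send_rows:
  moves:
    - {"dx": 0,"dy": 0.012,"dz": 0,"roll": 0,"gripper": 1}
    - {"dx": 0,"dy": 0.024,"dz": 0,"roll": 0,"gripper": 1}
    - {"dx": 0,"dy": 0.024,"dz": -0.04,"roll": 0,"gripper": 1}
    - {"dx": 0,"dy": 0.024,"dz": -0.12,"roll": 0,"gripper": 1}
    - {"dx": 0,"dy": 0.024,"dz": -0.2,"roll": 0,"gripper": 1}

```text
time: 11.17
tool_pos: [487.9, -180.2, 300.5]
orientation: [-3.136, -0.002, 1.699]
force: [0.9, -1.4, 0.3]
gripper_width: -0.2
finger_force: 0.0
```

Emit:
send_rows:
  moves:
    - {"dx": -0.06,"dy": -0.06,"dz": -0.06,"roll": 0,"gripper": 1}
    - {"dx": -0.12,"dy": -0.12,"dz": -0.1,"roll": 0,"gripper": 1}
    - {"dx": -0.12,"dy": -0.12,"dz": -0.1,"roll": 0,"gripper": 1}
    - {"dx": -0.12,"dy": -0.12,"dz": -0.1,"roll": 0,"gripper": 1}
    - {"dx": -0.12,"dy": -0.12,"dz": -0.1,"roll": 0,"gripper": 1}

```text
time: 11.58
tool_pos: [436.5, -248.3, 350.8]
orientation: [-3.141, 0.001, 1.697]
force: [0.5, 0.7, -1.0]
gripper_width: -0.2
finger_force: 0.0
```

```bash
python3 - <<'E'
from h import *
save("scene","s3.png",(100,90,370,270),2.8)
for c in ["top","scene","wrist"]:
    manip.read_camera(c); print(c,"lip",tip("wide_lip",c,52,1),"well",tip("wide_well",c,13,1),"jar",tip("jar",c,0,3))
go(0,0,0,0)
E
```

```text
top lip [(0.83, array([313., 222.]), array([ 456.1, -176.1]))] well [(0.55, array([313., 212.]), array([ 491.6, -183.3]))] jar [(0.97, array([259., 206.]), array([517.1, -14.8])), (0.71, array([267., 255.]), array([364.9, -37.8]))]
scene lip [(0.89, array([210., 174.]), array([ 457.8, -171.7]))] well [(0.97, array([209., 187.]), array([ 482.5, -173.1]))] jar [(0.96, array([252., 198.]), array([521.4, -14.4])), (0.74, array([248., 177.]), array([378.5, -37. ])), (0.67, array([168., 187.]), array([ 474.7, -329.2]))]
wrist lip [(0.66, array([298., 112.]), array([ 460.6, -181.7]))] well [(0.67, array([325., 112.]), array([ 490.6, -180. ]))] jar []
now [ 437.3 -247.3  350.6] 1.7 t 12.2333 F [0.1 0.3 0. ] w -0.2
go dx 0.603 dy -0.804 dz 0.701 roll 0.270
```

View pics/s3.png

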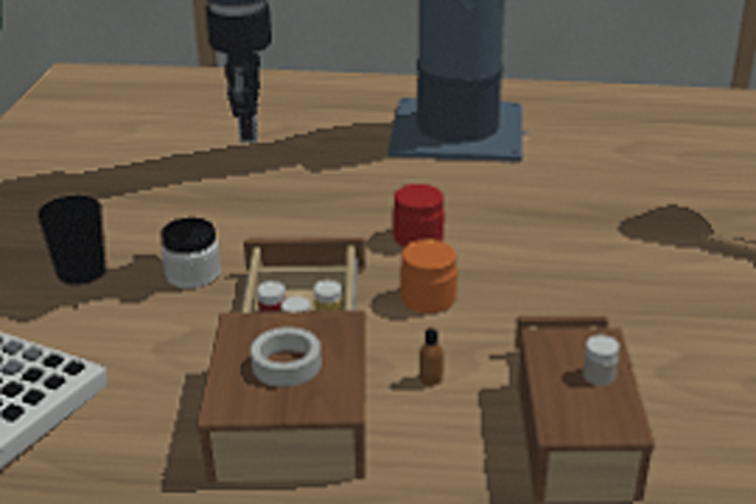

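The tray is out at its stop: the pull force rose from 3 N to 11 N with no further travel, and the board is now at (305,255). The pots stand upright at (270,295) and (328,293), the jar stands clear at (190,250), and everything else is where it was.

```bash
python3 -c "
from cell import manip
print(manip.sign_off())"
```

```text
the job is handed in; nothing more can be done
None
```

I pushed the jar aside to the right and drew the wide tray out to its stop; in the last picture the jar and the three pots in view stood upright and nothing else had moved. The job is handed in, and the sign-off returned no verdict.

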